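# Fit the tube carousel on the sample changer's drive spindle

## Task

Put the washed tube carousel back on the sample changer: lift it by one of its tabs, lower it square over the tall spindle, and turn it on the spindle until the drive pin of the turntable falls into one of the carousel's slots and the carousel sits down flat on the turntable, then let go. Be gentle: do not lean on the drive unit, drop the carousel on it or wrench the drive round, and leave the bottle, the timer and the tape roll where they are.

Things in the scene. Friction and masses are not known exactly. Their poses are not given: they have to be found in the camera images.
- carousel: The tube carousel (about 0.4 kg): round aluminium plate, 192 mm across, 56 to 62 mm above the origin, on a grey hub 70 mm tall with a 15.5 mm bore right through. Origin: centre of the hub's underside; z: the bore's axis, up. The hub's foot flange, 100 mm across, 8 mm thick, has six radial drive slots open at the rim, 11 mm wide, every 60 degrees from +x.
- tab_a (a point): Grip point on one of the carousel's two black lifting tabs: on its +x side, 78 mm from the bore's axis, 88 mm above its origin. The tab is an upright blade 10 mm thick across the carousel's y (the way to grip it) and 30 mm wide along x; its top is 18 mm above this point, the plate 26 mm below. Axes as the carousel's.
- tab_b (a point): The same grip point on the tab at the carousel's -x side.
- drive_unit: The sample changer's drive unit, fixed to the bench: a white box 200 x 200 x 50 mm with display and keys on its -x face; origin at the centre of its underside. On its top lies a steel turntable, 110 mm across, and from the middle rises a plain vertical steel spindle, 14 mm thick.
- seat (a point): Centre of the turntable's upper face, 58 mm above the bench, on the spindle's axis; the home place of the carousel's origin. One drive pin, 8 mm thick, 5 mm high, stands on the turntable 40 mm from the axis at any angle, which is not measured. The carousel rests on it up to 5 mm too high until a slot meets it. The motor holds the turntable (gives way at 3 N m).
- spindle_tip (a point): The top of the spindle, 150 mm above the seat. Its last 12 mm taper to 6 mm thick.
- small_bottle: Screw-cap laboratory bottle, 56 mm across and 110 mm tall, standing near the work; origin at the centre of its underside. Leave it alone.
- bench_timer: Small white bench timer, 68 x 64 x 19 mm, lying near the work; origin at the centre of its underside. Leave it alone.
- tape: Roll of paper tape lying flat, 96 mm across, 18 mm high; origin at the centre of its underside. Leave it alone.

How it is judged:
By the outcome, as a careful person would: the job done as asked, in the order asked, and still so for the second after the job is handed in, with the robot touching nothing.
It also fails if it takes over 72 s, if anything falls off the work surface, if the arm or the gripper's body presses on something with over 40 N, if the wrist force passes 120 N, or if a joint passes its speed limit or range.

## Robot

A 6-joint arm with a two-finger parallel gripper is mounted at the origin on a cart in front of the work surface, level with it; the furniture and walls round the work are solid. World frame = base frame: x ahead of the robot, y to its left, z up, the work surface at z = 0. Lengths are in m, angles in rad, forces in N, time in s.
With the tool pointing down it reaches from about 0.25 to 0.725 m from the base axis. Payload 4 kg.
Tool frame: the origin (TCP) lies midway between the tips of the shut fingers; the grasp point (between the pads) lies 19 mm behind it; z points along the fingers, y is the line along which they close (so a half turn about z gives the same grasp; the last joint's range is limited). The gripper opens to 85 mm and grips with 20 to 120 N. Pads are 22 mm wide; open, the fingers measure 114 mm over their backs; the gripper's body (76 mm by 85 mm) begins 54 mm behind the grasp point. The pads swing forward as they close: fully open they stand 13 mm farther back than shut.
Start: joints at [-1.224, 0.241, 0.005, 1.335, 0, 1.571], TCP at [0.17, -0.47, 0.231] pointing down, gripper open.
Joint ranges: [-2.72, 2.72], [-1.05, 1.87], [-1.09, 1.28], [-1.99, 2.15], [-1.42, 1.44], [-3.14, 3.14]. Speed limits (rad/s): [2.79, 2.79, 3.14, 3.14, 3.14, 3.14].

## Interface

Orientations are given as a unit quaternion [x, y, z, w].
In Python, from workcell import get_obs, camera, job_done, silhouettes gives the robot as it stands. The module is installed in compiled form; this text tells all that it offers.
- The arm moves only by the tool drive_tool, never from a script. Its argument "increments" is a list of rows, each a list of 3 entries, a list of its own where there are three numbers: the shift along the world's x, y, z in mm, then the turn, a rotation vector about the world's x, y, z in degrees, then the opening, from 0 (shut) to 1 (fully open). A call has 1 to 8 rows; each row shifts and turns the commanded pose from where the row before left it; what a row does not reach is not made up. A row lasts 1/12 s, in which the tool goes at most 41.7 mm and 7.16 degrees, less where a joint would pass 70% of its speed; a pose out of reach is approached as far as the arm can. A call is refused whole if a number of a shift passes 41.7 or a number of a turn 7.16, either way. A call with a gripper value outside its range is refused whole. The fingers move at their own pace and stop on an object; the grip force is fixed at half the most. Time passes only in rows, so rows that do not move let the fingers close. It gives the time, the measured TCP pose, the force, the opening and the grip force at its end, in the units of the state.
- get_obs(): the state, without advancing time (a new reading comes with each control period).
- camera(name): name is "scene" or "top"; returns a dict with "image" (420x560x3 uint8, red, green, blue), "K" (3x3 intrinsics, pixels), "k1" (the pictures are not rectified: a ray, as slopes to the right and down, at radius r is drawn at 1 + k1 r^2 times it, then the intrinsics apply), "view" (4x4, takes a point from world to camera coordinates). Camera axes: x right, y down, z forward; pixel columns grow to the right and rows downward; lengths in m; the calibration is good to about 2 mm. A picture is of the moment at which its call begins. There is no depth.
- job_done(): hands the job in; it is judged then, once.
Trained networks look in a picture, given as the dict that the camera call returned (one of the last four; its "shot" number tells which), for a name from the list of things; names that differ only in an ending like _2 or _b are one class to them, and where a whole thing is asked for, a point or a joint stands for the part that bears it (a point fixed in the world has none). Each returns a list of dicts, best first, with "conf" (0 to 1); they miss things now and then, are a little off and sometimes report something else, mostly with a low value. They report only what shows in the picture. A call takes as long as a camera call.
- silhouettes(query, picture): "region" (420x560 bool, what is visible of it) and "bbox" ([left, top, right, bottom] in pixels, round what is visible of it).
The state is a dict: "clock": time; "joint_pos": joint angles; "joint_vel": joint speeds; "tau": joint torques, N m; "eef_pos": TCP position; "tool_rot": TCP orientation; "ft_force": force on the tool from outside, world axes, zero at the start; "ft_torque": the same for the moment, N m; "grip_width": finger opening in m; "grasp_force": force on a finger pad.
Only numpy, scipy, OpenCV 4.12 (cv2) and the standard library are available. Lean on these libraries where they do the work, as an engineer would, in place of code of your own. Each camera call takes 0.05 s, during which the arm holds its last target. There are 200 camera calls.

## Working session

There is one attempt and no reset: what is moved stays moved. The work goes in short steps, Python scripts to look and compute and a tool call to move; the robot and the scene stay as the last step left them, time stands still between calls to the robot, and variables do not carry over. Pictures are saved under pics/ and viewed, at most 10 in all, crops included, and the job is handed in when it is done.

Besides the shell and the picture viewer there is one more tool, called after ">>>" by a JSON object that holds its "api" and its "payload", one argument or row to a line. drive_tool: Moves the arm, as the interface text tells. Its arguments: {"type":"object","properties":{"increments":{"type":"array"}},"required":["increments"]}

```bash
mkdir -p pics
cat > h.py <<'E'
import numpy as np, cv2
from workcell import get_obs, camera, job_done, silhouettes
def proj(c,P):
    P=np.atleast_2d(P); q=(c['view'][:3,:3]@P.T).T+c['view'][:3,3]
    s=q[:,:2]/q[:,2:]; r2=(s**2).sum(1,keepdims=True); s=s*(1+c['k1']*r2)
    return s@np.array(c['K'])[:2,:2].T+np.array(c['K'])[:2,2]
def save(c,n): cv2.imwrite('pics/'+n,c['image'][...,::-1])
E
python3 - <<'E'
from h import *
a=camera('scene');b=camera('top')
im=np.hstack([a['image'],b['image']])
cv2.imwrite('pics/a.png',a['image'][...,::-1]);cv2.imwrite('pics/b.png',b['image'][...,::-1])
for c in(a,b):
    v=np.array(c['view']);print(-v[:3,:3].T@v[:3,3],v[2,:3],c['k1'],np.array(c['K'])[0])
    for n in ['carousel','drive_unit','small_bottle','bench_timer','tape']:
        for d in silhouettes(n,c)[:2]: print(n,round(d['conf'],2),d['bbox'])
print(get_obs())
E
```

```text
[0.00746594 0.51912487 1.04960953] [ 0.49396346 -0.37117342 -0.78627628] -0.025236417721960357 [398.12201243   0.         283.5220497 ]
carousel 0.62 [315.1, 160.6, 367.3, 209.0]
drive_unit 0.58 [206.0, 212.0, 295.4, 293.2]
small_bottle 0.89 [264.7, 159.5, 278.5, 191.6]
small_bottle 0.19 [190.0, 298.0, 224.2, 334.3]
bench_timer 0.86 [334.5, 250.6, 358.1, 274.2]
tape 0.8 [193.0, 299.0, 224.0, 332.3]
[0.43828878 0.08484605 1.14080011] [ 0.11697009  0.00729323 -0.99310866] -0.05327900738961092 [387.18669448   0.         276.95245155]
carousel 0.95 [333.4, 171.4, 406.0, 238.1]
drive_unit 0.64 [199.1, 173.1, 274.7, 245.2]
small_bottle 0.66 [302.7, 134.5, 318.9, 158.6]
small_bottle 0.33 [335.6, 173.6, 401.8, 239.1]
bench_timer 0.86 [295.9, 263.4, 319.1, 291.9]
tape 0.87 [146.7, 229.0, 186.1, 257.1]
{'clock': 0.6, 'joint_pos': array([-1.22398668e+00,  2.40587211e-01,  5.00443276e-03,  1.33519691e+00,
       -1.97496110e-06,  1.57080025e+00]), 'joint_vel': array([-8.49126388e-04,  3.28279690e-05,  2.40570637e-04,  1.12235727e-03,
        8.56724430e-04,  3.32748060e-04]), 'tau': array([-5.31773094e-04, -3.71976972e+01,  2.52569604e+01,  1.47452967e-03,
       -3.66353868e-05, -5.47174551e-06]), 'eef_pos': array([ 0.16995003, -0.47023398,  0.23131455]), 'tool_rot': array([9.85003357e-01, 1.72535174e-01, 4.62797141e-07, 8.36527772e-06]), 'ft_force': array([-0.52079166, -0.71998495,  0.38469433]), 'ft_torque': array([-0.00829677, -0.06012365,  0.02404991]), 'grasp_force': 0.0, 'grip_width': 0.08534712993063875}
```

View pics/a.png

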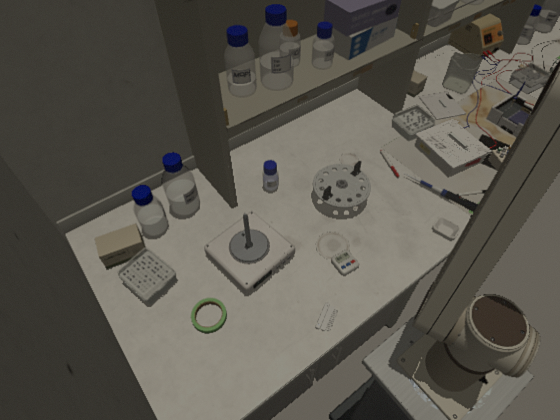

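View pics/b.png

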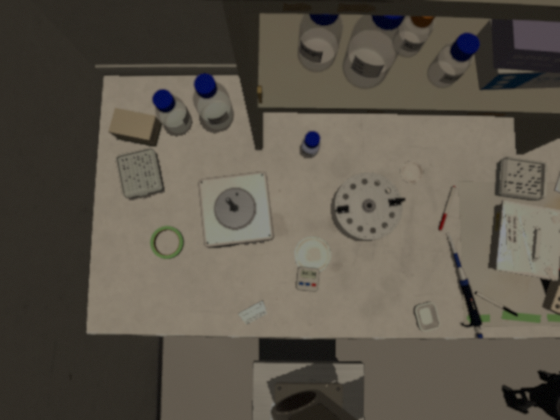

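The scene camera shows the carousel at (341,190) with tabs at (326,192) and (356,168), and the spindle rising from (248,245) to (246,214). In the top view the carousel is at (368,206), tabs at (343,209) and (396,201), and the turntable at (235,208).

Run:
```python
from h import *
a=camera('scene');b=camera('top')
def crop(c,x,y,w=100,h=75):
    return cv2.resize(c['image'][y:y+h,x:x+w],(400,300),interpolation=cv2.INTER_CUBIC)
im=np.vstack([np.hstack([crop(a,295,145),crop(a,200,207,)]),np.hstack([crop(b,320,168),crop(b,190,172)])])
im=np.clip(im.astype(float)*1.6,0,255).astype(np.uint8)
cv2.imwrite('pics/c.png',im[...,::-1])
```

```text
(no output)
```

View pics/c.png

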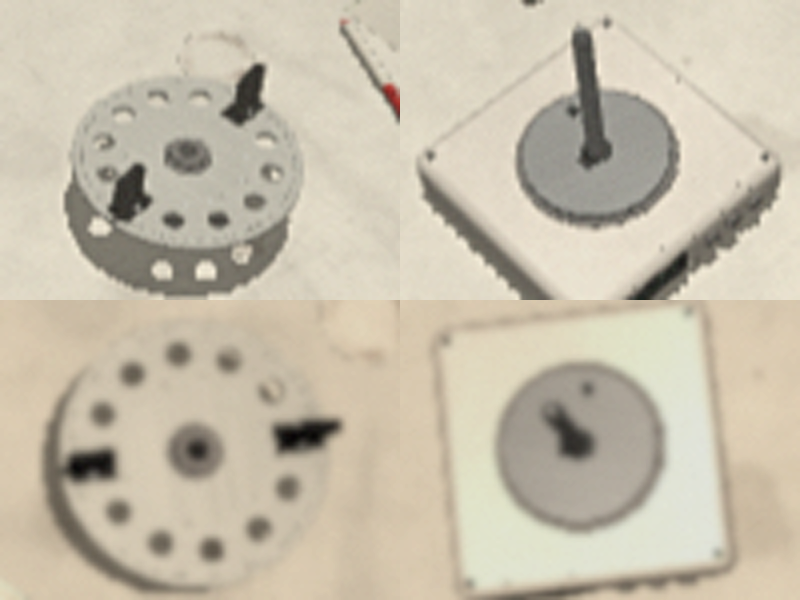

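```bash
cat > fit.py <<'E'
from h import *
from scipy.optimize import least_squares
a=camera('scene');b=camera('top')
f=lambda P,x,y,u0=0,v0=0:(np.array(P,float)-[u0,v0]+.5)/4-.5+[x,y]
Rz=lambda t:np.array([[np.cos(t),-np.sin(t)],[np.sin(t),np.cos(t)]])
ht=f([(178,354),(229,360),(272,390),(288,488),(259,529),(211,550),(161,544),(118,511),(103,414),(132,374)],320,168,0,300)
hs=f([(124,113),(158,96),(200,96),(105,143),(266,137),(108,173),(272,173),(255,202),(218,219),(173,220)],295,145)
K=np.radians([30*k for k in range(12) if k not in(0,6)])
def holes(p):
    t=K+p[2];return np.c_[p[0]+p[3]*np.cos(t),p[1]+p[3]*np.sin(t),np.full(10,.062)]
def near(M,O):
    d=np.linalg.norm(M[None]-O[:,None],axis=2);return (M[d.argmin(1)]-O).ravel()
def res(p,which='ab'):
    H=holes(p);r=[]
    if 'a' in which:r.append(near(proj(a,H),hs))
    if 'b' in which:r.append(near(proj(b,H),ht))
    return np.concatenate(r)
for w in('a','b','ab'):
    best=min((least_squares(res,[.45,-.18,y0,.07],args=(w,),loss='soft_l1') for y0 in np.radians([-20,-8,0,8,20])),key=lambda s:s.cost)
    p=best.x;print('car',w,p,np.degrees(p[2]),best.cost)
st=f([(446,341),(688,312),(718,553),(469,584)],190,172,400,300)
ss=f([(430,156),(607,22),(765,157)],200,207,400,0)
def box(p):
    c=np.array([(1,1),(1,-1),(-1,-1),(-1,1)])*p[3]@Rz(p[2]).T+p[:2];return np.c_[c,np.full(4,.05)]
def pts(p):return np.array([[p[0],p[1],.058],[p[4],p[5],.208],[p[0]+.04*np.cos(p[6]),p[1]+.04*np.sin(p[6]),.063]])
pa=f([(598,153),(582,32),(573,110)],200,207,400,0);pb=f([(580,447),(548,408),(588,389)],190,172,400,300)
def r2(p,w):
    r=[]
    if 'a' in w:r+=[near(proj(a,box(p)),ss),(proj(a,pts(p))-pa).ravel()]
    if 'b' in w:r+=[near(proj(b,box(p)),st),(proj(b,pts(p))-pb).ravel()]
    return np.concatenate(r)
for w in('a','b','ab'):
    s=least_squares(r2,[.45,.2,0.1,.09,.45,.2,1],args=(w,),loss='soft_l1');print('drv',w,s.x,np.degrees(s.x[[2,6]]),s.cost)
E
python3 fit.py
```

```text
car a [ 0.59512324 -0.16360818  0.6760048   0.07063947] 38.73222204986962 16.12884238414832
car b [ 0.59798948 -0.1647422  -0.38428205  0.0695706 ] -22.017739504758314 24.488789443221762
car ab [ 0.59677734 -0.16430348 -0.38905182  0.06964427] -22.291027252705582 50.41708815818546
drv a [ 0.58303941  0.21500414  0.13448797  0.08844239  0.58011023  0.21643642
 -0.12107913] [ 7.70559329 -6.93732328] 0.31666126941054173
drv b [ 0.58728746  0.21343152  0.13244906  0.08786981  0.58940458  0.21511831
 -0.15141812] [ 7.58877191 -8.67561913] 0.24795804093654983
drv ab [ 0.58602677  0.21378129  0.13191515  0.08797397  0.58598979  0.21486341
 -0.14098324] [ 7.55818134 -8.07774453] 4.624912320471417
```

```bash
sed -i 's/np.radians(\[-20,-8,0,8,20\])/np.radians([-84,-81,-78])/' fit.py; python3 fit.py | grep car
python3 - <<'E'
from h import *
a=camera('scene')
for c in(a,camera('top')): print([ [proj(c,[x,y,0])[0].round(0).tolist()] for x,y in[(.4,0),(.75,0)]])
E
```

```text
car a [ 0.6521702  -0.25166758 -2.51319479 -0.12333145] -143.99545482328296 106.03603255731002
car b [ 0.5979548  -0.16476251 -1.41996013  0.07030189] -81.35772250712368 0.18708949102269057
car ab [ 0.59694745 -0.16491975 -2.97959637  0.07023784] -170.71829647330068 48.33684538855892
[[[342.0, 259.0]], [[275.0, 190.0]]]
[[[308.0, 275.0]], [[308.0, 158.0]]]
```

```bash
sed -i 's/\[.45,-.18,y0,.07\]/[.597,-.164,y0,.0703]/' fit.py; python3 fit.py | grep car
```

```text
car a [ 0.59395749 -0.16236188 -1.41949058  0.07013435] -81.33081957079419 0.48763385722231956
car b [ 0.5979548  -0.16476251 -1.41996013  0.07030189] -81.35772251199678 0.18708949102266348
car ab [ 0.59677339 -0.16431417 -1.41992853  0.0702783 ] -81.35591196582388 4.123028936623291
```

>>> {"api": "drive_tool", "payload": {
  "increments": [
    [[26, 24, 0], [0, 0, 4.92], 1],
    [[26, 24, 0], [0, 0, 4.92], 1],
    [[26, 24, 0], [0, 0, 4.92], 1],
    [[26, 24, 0], [0, 0, 4.92], 1],
    [[26, 24, 0], [0, 0, 4.92], 1],
    [[26, 24, 0], [0, 0, 4.92], 1],
    [[26, 24, 0], [0, 0, 4.92], 1],
    [[26, 24, 0], [0, 0, 4.92], 1]
  ]
}}

```text
clock: 1.77
eef_pos: [0.379, -0.2769, 0.2315]
tool_rot: [0.868, 0.496, 0.0, 0.0]
ft_force: [-0.2, -1.1, 0.5]
grip_width: 0.0854
grasp_force: 0.0
```

>>> {"api": "drive_tool", "payload": {
  "increments": [
    [[26, 24, 0], [0, 0, 4.92], 1],
    [[26, 24, 0], [0, 0, 4.92], 1],
    [[26, 24, 0], [0, 0, 4.92], 1],
    [[26, 24, 0], [0, 0, 4.92], 1],
    [[26, 24, 0], [0, 0, 4.92], 1],
    [[26, 24, 0], [0, 0, 4.92], 1],
    [[26, 24, 0], [0, 0, 4.92], 1],
    [[26, 24, 0], [0, 0, 4.92], 1]
  ]
}}

```text
clock: 2.43
eef_pos: [0.587, -0.0848, 0.2313]
tool_rot: [0.65, 0.76, -0.0, 0.0]
ft_force: [0.6, -0.7, -0.4]
grip_width: 0.0856
grasp_force: 0.0
```

>>> {"api": "drive_tool", "payload": {
  "increments": [
    [[0, 0, 0], [0, 0, 0], 1],
    [[0, 0, 0], [0, 0, 0], 1]
  ]
}}

```text
clock: 2.6
eef_pos: [0.5868, -0.0846, 0.2303]
tool_rot: [0.651, 0.759, -0.0, -0.0]
ft_force: [0.1, -0.6, -0.6]
grip_width: 0.0854
grasp_force: 0.0
```

>>> {"api": "drive_tool", "payload": {
  "increments": [
    [[-2, -2.5, -25], [0, 0, 0], 1],
    [[0, 0, -25], [0, 0, 0], 1],
    [[0, 0, -25], [0, 0, 0], 1],
    [[0, 0, -25], [0, 0, 0], 0.6],
    [[0, 0, -25], [0, 0, 0], 0.5],
    [[0, 0, -18], [0, 0, 0], 0.5],
    [[0, 0, -12], [0, 0, 0], 0.4],
    [[0, 0, -6], [0, 0, 0], 0.4]
  ]
}}

```text
clock: 3.27
eef_pos: [0.5814, -0.0898, 0.0683]
tool_rot: [0.653, 0.757, -0.001, -0.002]
ft_force: [-0.6, -0.1, 0.2]
grip_width: 0.034
grasp_force: 0.0
```

Run:
```python
from h import *
a=camera('scene');b=camera('top')
def crop(c,x,y,w=100,h=75,s=4):
    return cv2.resize(c['image'][y:y+h,x:x+w],(w*s,h*s),interpolation=cv2.INTER_CUBIC)
im=np.hstack([crop(a,280,125,100,100),crop(b,300,150,100,100)])
im=np.clip(im.astype(float)*1.6,0,255).astype(np.uint8)
cv2.imwrite('pics/d.png',im[...,::-1])
```

```text
(no output)
```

View pics/d.png

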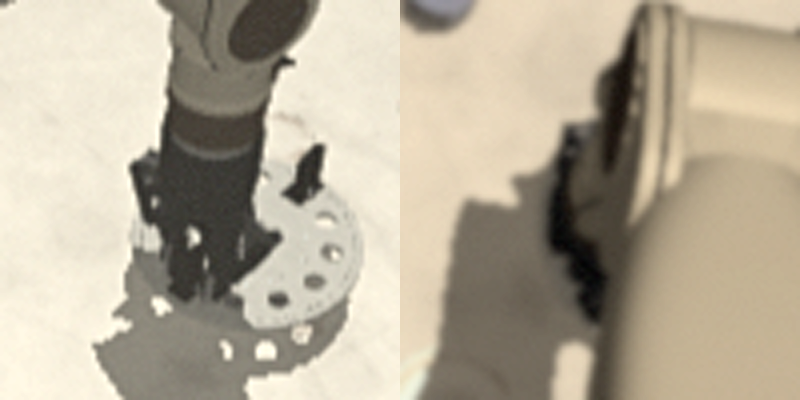

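The picture shows the fingers either side of tab_b at (205,285) in the scene crop; the top view is blocked by the arm. I'll settle, then centre and close.

>>> {"api": "drive_tool", "payload": {
  "increments": [
    [[0, 0, 0], [0, 0, 0], 0.4],
    [[0, 0, 0], [0, 0, 0], 0.4]
  ]
}}

```text
clock: 3.53
eef_pos: [0.5848, -0.0893, 0.0718]
tool_rot: [0.652, 0.758, 0.001, 0.001]
ft_force: [-0.1, 0.5, -0.2]
grip_width: 0.0342
grasp_force: 0.0
```

>>> {"api": "drive_tool", "payload": {
  "increments": [
    [[0, 2, -2.5], [0, 0, 0], 0.3],
    [[0, 0, 0], [0, 0, 0], 0.2],
    [[0, 0, 0], [0, 0, 0], 0.12],
    [[0, 0, 0], [0, 0, 0], 0.06],
    [[0, 0, 0], [0, 0, 0], 0],
    [[0, 0, 0], [0, 0, 0], 0],
    [[0, 0, 0], [0, 0, 0], 0],
    [[0, 0, 0], [0, 0, 0], 0]
  ]
}}

```text
clock: 4.2
eef_pos: [0.5846, -0.0865, 0.0685]
tool_rot: [0.652, 0.758, 0.001, 0.001]
ft_force: [1.0, 1.9, 3.7]
grip_width: 0.0094
grasp_force: 59.0
```

>>> {"api": "drive_tool", "payload": {
  "increments": [
    [[0, 0, 0], [0, 0, 0], 0],
    [[0, 0, 2], [0, 0, 0], 0],
    [[0, 0, 4], [0, 0, 0], 0],
    [[0, 0, 6], [0, 0, 0], 0],
    [[0, 0, 6], [0, 0, 0], 0],
    [[0, 0, 6], [0, 0, 0], 0],
    [[0, 0, 0], [0, 0, 0], 0],
    [[0, 0, 0], [0, 0, 0], 0]
  ]
}}

```text
clock: 4.87
eef_pos: [0.5843, -0.0869, 0.0924]
tool_rot: [0.652, 0.758, 0.0, 0.0]
ft_force: [0.3, -0.9, -5.1]
grip_width: 0.0091
grasp_force: 58.3
```

Run:
```python
from h import *
o=get_obs();print(o['ft_force'],o['ft_torque'],o['eef_pos'],o['tool_rot'])
a=camera('scene')
cv2.imwrite('pics/e.png',np.clip(cv2.resize(a['image'][120:220,270:390],(720,600),interpolation=cv2.INTER_CUBIC)*1.6,0,255).astype(np.uint8)[...,::-1])
```

```text
[ 0.25158658 -0.87062276 -5.08914998] [ 0.43279818  0.06145239 -0.01330025] [ 0.58434226 -0.08685326  0.09237537] [6.52199201e-01 7.58047415e-01 2.98268024e-04 4.78646583e-04]
```

View pics/e.png

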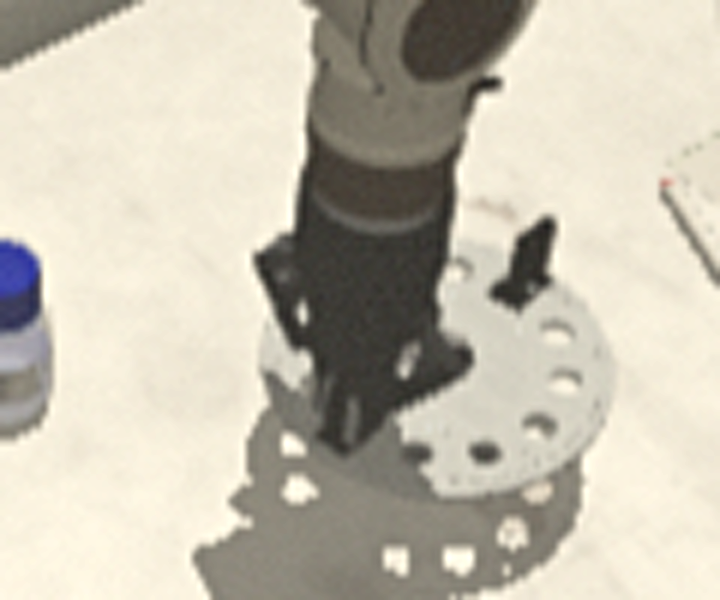

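The carousel hangs clear from tab_b, with six holes visible from (457,268) round to (415,453) in the crop. I'll fit its tilt from those holes.

```bash
cat > tilt.py <<'E'
from h import *
from scipy.optimize import least_squares
from scipy.spatial.transform import Rotation as R
def model(p,gz,Kd):
    gx,gy,yaw,t=p; t2=np.radians(Kd)
    L=np.c_[.0702*np.cos(t2),.0702*np.sin(t2),np.full(len(Kd),.062)]-[-.078,0,.088]
    return R.from_euler('ZY',[yaw,t]).apply(L)+[gx,gy,gz]
def fit(c,O,gz,Kd,p0):
    def f(p):
        M=proj(c,model(p,gz,Kd));d=np.linalg.norm(M[None]-O[:,None],axis=2);return (M[d.argmin(1)]-O).ravel()
    s=least_squares(f,p0,loss='soft_l1');p=s.x;Rm=R.from_euler('ZY',p[2:])
    org=Rm.apply([.078,0,-.088])+[p[0],p[1],gz]; bore_low=org
    print('grip',p[:2].round(4),'yaw,tilt',np.degrees(p[2:]).round(2),'origin',org.round(4),'hubtop',Rm.apply([.078,0,-.018])+[p[0],p[1],gz],'cost',s.cost.round(2));return p
HK=[k*30 for k in range(12) if k not in(0,6)]
E
python3 - <<'E'
from tilt import *
a=camera('scene')
O=(np.array([(457,268),(557,333),(565,380),(541,425),(485,452),(415,453)],float)+.5)/6-.5+[270,120]
for dz in (.020,.022,.024): fit(a,O,.088+dz,HK,[.582,-.085,np.radians(-81.3),0])
E
```

```text
grip [ 0.5833 -0.0873] yaw,tilt [-8.144e+01 -1.000e-02] origin [ 0.5949 -0.1645  0.02  ] hubtop [ 0.5949007  -0.16448127  0.09001195] cost 0.09
grip [ 0.5823 -0.0861] yaw,tilt [-81.43   0.12] origin [ 0.5939 -0.163   0.0218] hubtop [ 0.59387857 -0.16319678  0.09183443] cost 0.09
grip [ 0.5812 -0.0849] yaw,tilt [-81.42   0.25] origin [ 0.5928 -0.1616  0.0237] hubtop [ 0.59285619 -0.16191211  0.09365721] cost 0.08
```

>>> {"api": "drive_tool", "payload": {
  "increments": [
    [[0, 0, 10], [0, 0, 0], 0],
    [[0, 0, 20], [0, 0, 0], 0],
    [[0, 0, 30], [0, 0, 0], 0],
    [[0, 0, 35], [0, 0, 0], 0],
    [[0, 0, 35], [0, 0, 0], 0],
    [[0, 0, 35], [0, 0, 0], 0],
    [[0, 0, 28], [0, 0, 0], 0],
    [[0, 0, 15], [0, 0, 0], 0]
  ]
}}

```text
clock: 5.63
eef_pos: [0.5849, -0.0869, 0.3053]
tool_rot: [0.652, 0.758, 0.002, 0.003]
ft_force: [0.9, -0.6, -4.5]
grip_width: 0.0095
grasp_force: 58.6
```

>>> {"api": "drive_tool", "payload": {
  "increments": [
    [[0, 0, 0], [0, 0, 0], 0],
    [[0, 0, 0], [0, 0, 0], 0]
  ]
}}

```text
clock: 5.8
eef_pos: [0.5842, -0.0867, 0.3007]
tool_rot: [0.652, 0.758, 0.001, 0.001]
ft_force: [-0.0, -0.3, -6.2]
grip_width: 0.0093
grasp_force: 58.6
```

>>> {"api": "drive_tool", "payload": {
  "increments": [
    [[0, 8, 0], [0, 0, 0], 0],
    [[-1, 16, 0], [0, 0, 0], 0],
    [[-1, 25, 0], [0, 0, 0], 0],
    [[-1, 30, 0], [0, 0, 0], 0],
    [[-1, 30, 0], [0, 0, 0], 0],
    [[-1, 30, 0], [0, 0, 0], 0],
    [[-1, 30, 0], [0, 0, 0], 0],
    [[-1, 30, 0], [0, 0, 0], 0]
  ]
}}

```text
clock: 6.47
eef_pos: [0.5755, 0.1141, 0.2971]
tool_rot: [0.652, 0.758, -0.002, -0.002]
ft_force: [1.2, 0.5, -5.9]
grip_width: 0.0099
grasp_force: 58.6
```

>>> {"api": "drive_tool", "payload": {
  "increments": [
    [[-1, 30, 0], [0, 0, 0], 0],
    [[-1, 30, 0], [0, 0, 0], 0],
    [[-1, 30, 0], [0, 0, 0], 0],
    [[0, 30, 0], [0, 0, 0], 0],
    [[0, 25, 0], [0, 0, 0], 0],
    [[0, 18, 0], [0, 0, 0], 0],
    [[0, 8, 0], [0, 0, 0], 0],
    [[0, 0, 0], [0, 0, 0], 0]
  ]
}}

```text
clock: 7.13
eef_pos: [0.5727, 0.2854, 0.2971]
tool_rot: [0.651, 0.759, -0.002, -0.001]
ft_force: [-0.3, -0.5, -4.6]
grip_width: 0.0093
grasp_force: 58.6
```

>>> {"api": "drive_tool", "payload": {
  "increments": [
    [[0, 0, 0], [0, 0, 0], 0],
    [[0, 0, 0], [0, 0, 0], 0],
    [[0, 0, 0], [0, 0, 0], 0]
  ]
}}

```text
clock: 7.38
eef_pos: [0.5741, 0.2817, 0.2998]
tool_rot: [0.653, 0.757, -0.0, 0.0]
ft_force: [0.2, -0.0, -5.4]
grip_width: 0.0096
grasp_force: 58.6
```

Run:
```python
from h import *
o=get_obs();print(o['ft_force'],o['ft_torque'],o['eef_pos'],o['tool_rot'],o['joint_pos'])
a=camera('scene');b=camera('top')
f=lambda c,x,y,w,h,s:np.clip(cv2.resize(c['image'][y:y+h,x:x+w],(w*s,h*s),interpolation=cv2.INTER_CUBIC)*1.6,0,255).astype(np.uint8)
cv2.imwrite('pics/f.png',np.hstack([f(a,180,120,100,150,4),f(b,160,130,100,150,4)])[...,::-1])
```

```text
[ 0.17395575 -0.02642594 -5.38515984] [0.38776144 0.01771754 0.02316397] [0.57410286 0.28171522 0.29975897] [ 6.52893702e-01  7.57449463e-01 -3.47829068e-04  7.15988610e-05] [ 4.56376102e-01  5.31883219e-01  6.10737004e-01  1.65023387e+00
 -4.04561634e-04  1.87917333e+00]
```

View pics/f.png

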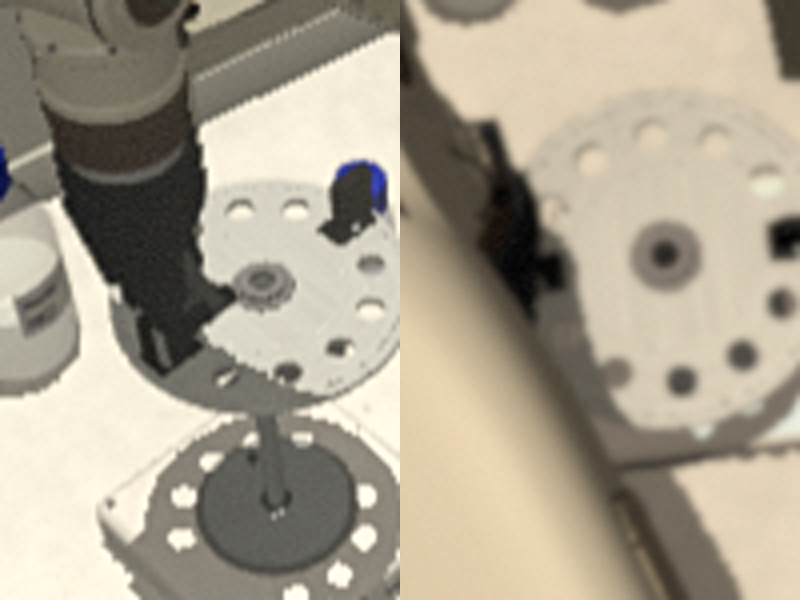

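Scene crop: the carousel hangs level over the drive unit with its hub at (262,285), the spindle below at (270,420). Top crop: hub at (665,256), no spindle visible through the bore yet. It is still about 10 mm short in y.

Run:
```python
from tilt import *
a=camera('scene');b=camera('top')
O=lambda P,x,y,u=0:(np.array(P,float)-[u,0]+.5)/4-.5+[x,y]
A=O([(241,209),(296,209),(371,264),(371,308),(341,347),(288,373),(228,377)],180,120)
B=O([(592,157),(652,133),(715,140),(767,182),(782,303),(743,355),(682,380),(616,373)],160,130,400)
p0=[.574,.282,np.radians(-81.3),0]
for gz in(.317,.3193,.3215):
    fit(a,A,gz,HK,p0);fit(b,B,gz,HK,p0)
```

```text
grip [0.5712 0.2831] yaw,tilt [-81.23  -0.53] origin [0.5832 0.2052 0.2297] hubtop [0.58312645 0.20584776 0.29972872] cost 0.4
grip [0.5761 0.282 ] yaw,tilt [-81.76  -0.43] origin [0.5874 0.2042 0.2296] hubtop [0.587332   0.20469538 0.29958467] cost 0.41
grip [0.5698 0.2838] yaw,tilt [-81.2  -0.3] origin [0.5818 0.2063 0.2317] hubtop [0.58172448 0.20666051 0.30171405] cost 0.45
grip [0.5759 0.2815] yaw,tilt [-81.73   0.33] origin [0.5871 0.2048 0.2309] hubtop [0.58715504 0.20443791 0.30085207] cost 0.35
grip [0.5684 0.2845] yaw,tilt [-8.116e+01 -8.000e-02] origin [0.5804 0.2073 0.2336] hubtop [0.58038335 0.20743842 0.30361342] cost 0.51
grip [0.5758 0.281 ] yaw,tilt [-81.68   1.13] origin [0.5868 0.2056 0.232 ] hubtop [0.58700537 0.2041907  0.30196406] cost 0.33
```

>>> {"api": "drive_tool", "payload": {
  "increments": [
    [[0, 5, 0], [0, 0, 0], 0],
    [[0, 5, 0], [0, 0, 0], 0],
    [[0, 0, 0], [0, 0, 0], 0],
    [[0, 0, -6], [0, 0, 0], 0],
    [[0, 0, -6], [0, 0, 0], 0],
    [[0, 0, 0], [0, 0, 0], 0],
    [[0, 0, 0], [0, 0, 0], 0]
  ]
}}

```text
clock: 8.17
eef_pos: [0.5734, 0.293, 0.2866]
tool_rot: [0.652, 0.758, -0.001, -0.0]
ft_force: [0.1, -0.6, -5.2]
grip_width: 0.0093
grasp_force: 58.6
```

Run:
```python
from h import *
o=get_obs();print(o['ft_force'],o['eef_pos'])
a=camera('scene');b=camera('top')
f=lambda c,x,y,w,h,s:np.clip(cv2.resize(c['image'][y:y+h,x:x+w],(w*s,h*s),interpolation=cv2.INTER_CUBIC)*1.8,0,255).astype(np.uint8)
cv2.imwrite('pics/g.png',np.hstack([f(a,215,165,50,75,8),f(b,195,160,50,75,8)])[...,::-1])
# expected bore bottom/hubtop/tip pixel
print((proj(b,[[.5873,.2142,.208],[.5873,.2142,.218],[.5873,.2142,.288]])-[195,160])*8+[400,0])
```

```text
[ 0.06503453 -0.6274491  -5.17905461] [0.57342082 0.29299452 0.28664028]
[[655.81457949 315.83628965]
 [651.37838039 310.56940889]
 [617.48959672 270.32890029]]
```

View pics/g.png

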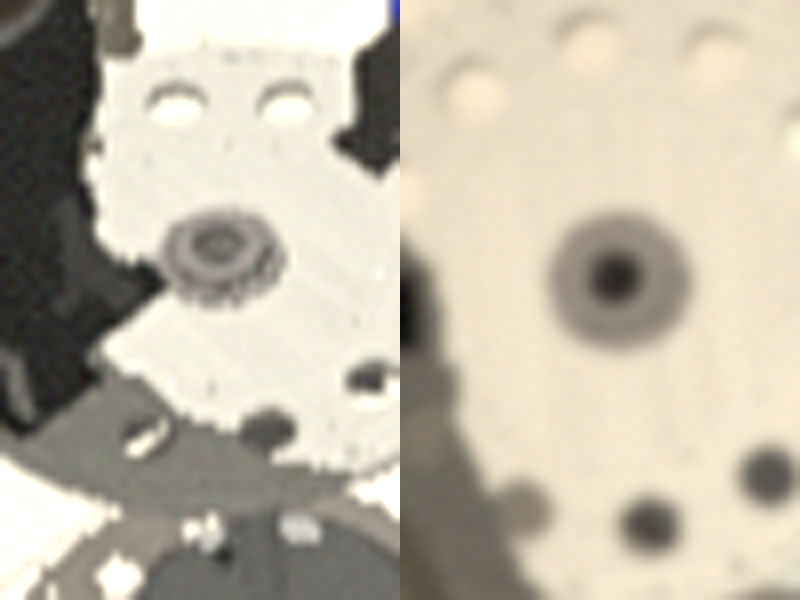

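The scene crop (left) shows the bore at (220,245). The top crop (right) shows it at (614,276), about 2 mm short in x and 1 mm over in y. I'll nudge it and lower in small steps, watching the force.

>>> {"api": "drive_tool", "payload": {
  "increments": [
    [[1.5, -1.5, 0], [0, 0, 0], 0],
    [[0, 0, -4], [0, 0, 0], 0],
    [[0, 0, -3], [0, 0, 0], 0],
    [[0, 0, -3], [0, 0, 0], 0],
    [[0, 0, 0], [0, 0, 0], 0],
    [[0, 0, 0], [0, 0, 0], 0]
  ]
}}

```text
clock: 8.77
eef_pos: [0.5752, 0.2916, 0.2773]
tool_rot: [0.652, 0.758, -0.0, -0.0]
ft_force: [-0.8, -0.1, -5.5]
grip_width: 0.0098
grasp_force: 58.6
```

>>> {"api": "drive_tool", "payload": {
  "increments": [
    [[0, 0, -3], [0, 0, 0], 0],
    [[0, 0, -3], [0, 0, 0], 0],
    [[0, 0, 0], [0, 0, 0], 0]
  ]
}}

```text
clock: 9.02
eef_pos: [0.5752, 0.2917, 0.271]
tool_rot: [0.652, 0.758, -0.001, -0.0]
ft_force: [-0.5, 0.7, -5.6]
grip_width: 0.0093
grasp_force: 58.6
```

>>> {"api": "drive_tool", "payload": {
  "increments": [
    [[0, 0, -2], [0, 0, 0], 0],
    [[0, 0, -2], [0, 0, 0], 0],
    [[0, 0, 0], [0, 0, 0], 0]
  ]
}}

```text
clock: 9.27
eef_pos: [0.5753, 0.2917, 0.2673]
tool_rot: [0.652, 0.758, -0.0, -0.0]
ft_force: [-0.5, -0.5, -6.1]
grip_width: 0.0091
grasp_force: 58.6
```

>>> {"api": "drive_tool", "payload": {
  "increments": [
    [[0, 0, -2], [0, 0, 0], 0],
    [[0, 0, -2], [0, 0, 0], 0],
    [[0, 0, 0], [0, 0, 0], 0]
  ]
}}

```text
clock: 9.52
eef_pos: [0.5754, 0.2915, 0.2633]
tool_rot: [0.652, 0.758, -0.0, 0.0]
ft_force: [0.2, -1.4, -5.1]
grip_width: 0.0092
grasp_force: 58.7
```

>>> {"api": "drive_tool", "payload": {
  "increments": [
    [[0, 0, -2], [0, 0, 0], 0],
    [[0, 0, -2], [0, 0, 0], 0],
    [[0, 0, 0], [0, 0, 0], 0]
  ]
}}

```text
clock: 9.77
eef_pos: [0.5754, 0.2915, 0.2593]
tool_rot: [0.652, 0.758, -0.0, 0.0]
ft_force: [1.2, -0.8, -5.3]
grip_width: 0.0091
grasp_force: 58.7
```

>>> {"api": "drive_tool", "payload": {
  "increments": [
    [[0.3, 0, -4], [0, 0, 0], 0],
    [[0, 0, -4], [0, 0, 0], 0],
    [[0, 0, -4], [0, 0, 0], 0],
    [[0, 0, -4], [0, 0, 0], 0],
    [[0, 0, 0], [0, 0, 0], 0]
  ]
}}

```text
clock: 10.18
eef_pos: [0.5754, 0.2914, 0.2423]
tool_rot: [0.652, 0.758, -0.001, -0.0]
ft_force: [0.4, -1.7, -5.2]
grip_width: 0.0092
grasp_force: 58.5
```

>>> {"api": "drive_tool", "payload": {
  "increments": [
    [[0, 0, -5], [0, 0, 0], 0],
    [[0, 0, -5], [0, 0, 0], 0],
    [[0, 0, -5], [0, 0, 0], 0],
    [[0, 0, -5], [0, 0, 0], 0],
    [[0, 0, 0], [0, 0, 0], 0]
  ]
}}

```text
clock: 10.6
eef_pos: [0.5754, 0.2915, 0.2221]
tool_rot: [0.652, 0.758, -0.001, -0.0]
ft_force: [0.5, -2.4, -6.8]
grip_width: 0.0096
grasp_force: 58.4
```

>>> {"api": "drive_tool", "payload": {
  "increments": [
    [[0, -0.5, -5], [0, 0, 0], 0],
    [[0, 0, -5], [0, 0, 0], 0],
    [[0, 0, -5], [0, 0, 0], 0],
    [[0, 0, -5], [0, 0, 0], 0],
    [[0, 0, 0], [0, 0, 0], 0]
  ]
}}

```text
clock: 11.02
eef_pos: [0.5752, 0.2913, 0.2021]
tool_rot: [0.652, 0.758, -0.001, -0.001]
ft_force: [-0.2, -0.0, -5.8]
grip_width: 0.0096
grasp_force: 58.5
```

>>> {"api": "drive_tool", "payload": {
  "increments": [
    [[0, 0, -5], [0, 0, 0], 0],
    [[0, 0, -5], [0, 0, 0], 0],
    [[0, 0, -5], [0, 0, 0], 0],
    [[0, 0, -5], [0, 0, 0], 0],
    [[0, 0, 0], [0, 0, 0], 0]
  ]
}}

```text
clock: 11.43
eef_pos: [0.5751, 0.2912, 0.1821]
tool_rot: [0.652, 0.758, -0.001, -0.001]
ft_force: [-0.2, -0.4, -5.5]
grip_width: 0.0094
grasp_force: 58.5
```

>>> {"api": "drive_tool", "payload": {
  "increments": [
    [[0, 0, -5], [0, 0, 0], 0],
    [[0, 0, -5], [0, 0, 0], 0],
    [[0, 0, -5], [0, 0, 0], 0],
    [[0, 0, -5], [0, 0, 0], 0],
    [[0, 0, 0], [0, 0, 0], 0]
  ]
}}

```text
clock: 11.85
eef_pos: [0.5751, 0.2911, 0.1621]
tool_rot: [0.652, 0.758, -0.001, -0.001]
ft_force: [0.3, 0.1, -5.7]
grip_width: 0.0096
grasp_force: 58.5
```

>>> {"api": "drive_tool", "payload": {
  "increments": [
    [[0, 0, -5], [0, 0, 0], 0],
    [[0, 0, -5], [0, 0, 0], 0],
    [[0, 0, -5], [0, 0, 0], 0],
    [[0, 0, -5], [0, 0, 0], 0],
    [[0, 0, 0], [0, 0, 0], 0]
  ]
}}

```text
clock: 12.27
eef_pos: [0.575, 0.2911, 0.1421]
tool_rot: [0.652, 0.758, -0.001, -0.001]
ft_force: [-0.0, 0.1, -5.7]
grip_width: 0.0091
grasp_force: 58.5
```

Run:
```python
from h import *
o=get_obs();print(o['ft_force'],o['ft_torque'],o['eef_pos'],o['joint_pos'])
# turn steps about spindle: tool rel to axis
th=np.radians(2*np.degrees(np.arctan2(o['tool_rot'][1],o['tool_rot'][0])));print(np.degrees(th))
r=.0787
a0=np.radians(98.8)
for k in range(1,10):
    print(k*2,(1000*r*np.array([np.cos(a0+np.radians(2*k))-np.cos(a0+np.radians(2*k-2)),np.sin(a0+np.radians(2*k))-np.sin(a0+np.radians(2*k-2))])).round(2))
```

```text
[-0.02377866  0.13806766 -5.65146694] [0.42274436 0.16308732 0.01809737] [0.57503063 0.29113354 0.14212296] [4.68443695e-01 5.76568868e-01 2.78677453e-01 1.27513362e+00
 4.77861079e-04 1.88916106e+00]
98.5988608851681
2 [-2.71 -0.47]
4 [-2.69 -0.56]
6 [-2.67 -0.66]
8 [-2.64 -0.75]
10 [-2.62 -0.84]
12 [-2.58 -0.93]
14 [-2.55 -1.02]
16 [-2.51 -1.11]
18 [-2.47 -1.2 ]
```

>>> {"api": "drive_tool", "payload": {
  "increments": [
    [[0, 0, -3], [0, 0, 0], 0],
    [[-2.7, -0.5, -2], [0, 0, 2], 0],
    [[-2.7, -0.5, 0], [0, 0, 2], 0],
    [[-2.7, -0.7, 0], [0, 0, 2], 0],
    [[-2.6, -0.8, 0], [0, 0, 2], 0],
    [[0, 0, 0], [0, 0, 0], 0],
    [[0, 0, 0], [0, 0, 0], 0]
  ]
}}

```text
clock: 12.85
eef_pos: [0.5651, 0.289, 0.139]
tool_rot: [0.598, 0.801, 0.0, 0.0]
ft_force: [0.1, 0.1, -5.4]
grip_width: 0.0093
grasp_force: 58.6
```

>>> {"api": "drive_tool", "payload": {
  "increments": [
    [[0, 0, -2], [0, 0, 0], 0],
    [[0, 0, -1.5], [0, 0, 0], 0],
    [[0, 0, 0], [0, 0, 0], 0],
    [[0, 0, 0], [0, 0, 0], 0]
  ]
}}

```text
clock: 13.18
eef_pos: [0.565, 0.2888, 0.135]
tool_rot: [0.598, 0.802, -0.0, -0.0]
ft_force: [-0.6, 0.8, -5.1]
grip_width: 0.0097
grasp_force: 58.6
```

>>> {"api": "drive_tool", "payload": {
  "increments": [
    [[0, 0, -1], [0, 0, 0], 0],
    [[0, 0, -1], [0, 0, 0], 0],
    [[0, 0, 0], [0, 0, 0], 0]
  ]
}}

```text
clock: 13.43
eef_pos: [0.5649, 0.2887, 0.133]
tool_rot: [0.598, 0.802, -0.0, -0.0]
ft_force: [-0.4, 0.3, -5.6]
grip_width: 0.0095
grasp_force: 58.6
```

>>> {"api": "drive_tool", "payload": {
  "increments": [
    [[0, 0, -0.8], [0, 0, 0], 0],
    [[0, 0, -0.7], [0, 0, 0], 0],
    [[0, 0, 0], [0, 0, 0], 0]
  ]
}}

```text
clock: 13.68
eef_pos: [0.5651, 0.2889, 0.1318]
tool_rot: [0.598, 0.802, 0.0, 0.0]
ft_force: [-0.5, -0.0, -5.2]
grip_width: 0.0093
grasp_force: 58.8
```

>>> {"api": "drive_tool", "payload": {
  "increments": [
    [[0, 0, -0.5], [0, 0, 0], 0],
    [[0, 0, -0.5], [0, 0, 0], 0],
    [[0, 0, 0], [0, 0, 0], 0]
  ]
}}

```text
clock: 13.93
eef_pos: [0.5651, 0.289, 0.1314]
tool_rot: [0.598, 0.802, 0.0, 0.0]
ft_force: [-2.1, 0.6, -1.1]
grip_width: 0.0092
grasp_force: 59.2
```

>>> {"api": "drive_tool", "payload": {
  "increments": [
    [[0, 0, -0.5], [0, 0, 0], 0],
    [[0, 0, 0], [0, 0, 0], 0]
  ]
}}

```text
clock: 14.1
eef_pos: [0.5652, 0.2891, 0.1311]
tool_rot: [0.598, 0.802, 0.001, 0.0]
ft_force: [-1.6, 0.7, 0.8]
grip_width: 0.0091
grasp_force: 59.6
```

Resting on the pin with about 6 N. Now I'll turn it in 1° steps.

>>> {"api": "drive_tool", "payload": {
  "increments": [
    [[-1.3, -0.4, 0], [0, 0, 1], 0],
    [[-1.3, -0.4, 0], [0, 0, 1], 0],
    [[0, 0, 0], [0, 0, 0], 0]
  ]
}}

```text
clock: 14.35
eef_pos: [0.5625, 0.2874, 0.1307]
tool_rot: [0.583, 0.812, -0.0, 0.001]
ft_force: [-1.6, -0.9, 1.7]
grip_width: 0.0095
grasp_force: 59.6
```

>>> {"api": "drive_tool", "payload": {
  "increments": [
    [[-1.3, -0.4, 0], [0, 0, 1], 0],
    [[-1.3, -0.4, 0], [0, 0, 1], 0],
    [[0, 0, 0], [0, 0, 0], 0]
  ]
}}

```text
clock: 14.6
eef_pos: [0.5595, 0.2871, 0.1297]
tool_rot: [0.569, 0.822, -0.0, -0.001]
ft_force: [0.4, 0.3, -5.4]
grip_width: 0.0094
grasp_force: 58.6
```

The load came off, so a slot has met the pin. One more degree to centre it, then lower.

>>> {"api": "drive_tool", "payload": {
  "increments": [
    [[-1.2, -0.5, 0], [0, 0, 1], 0],
    [[0, 0, -1], [0, 0, 0], 0],
    [[0, 0, 0], [0, 0, 0], 0]
  ]
}}

```text
clock: 14.85
eef_pos: [0.5583, 0.2866, 0.1282]
tool_rot: [0.562, 0.827, -0.0, -0.001]
ft_force: [0.4, -0.0, -5.1]
grip_width: 0.0091
grasp_force: 58.6
```

>>> {"api": "drive_tool", "payload": {
  "increments": [
    [[0, 0, -0.8], [0, 0, 0], 0],
    [[0, 0, -0.7], [0, 0, 0], 0],
    [[0, 0, 0], [0, 0, 0], 0]
  ]
}}

```text
clock: 15.1
eef_pos: [0.5584, 0.2867, 0.1273]
tool_rot: [0.562, 0.827, -0.0, -0.0]
ft_force: [0.2, 0.3, -5.7]
grip_width: 0.0095
grasp_force: 58.6
```

>>> {"api": "drive_tool", "payload": {
  "increments": [
    [[0, 0, -0.6], [0, 0, 0], 0],
    [[0, 0, -0.5], [0, 0, 0], 0],
    [[0, 0, 0], [0, 0, 0], 0]
  ]
}}

```text
clock: 15.35
eef_pos: [0.5587, 0.2868, 0.1269]
tool_rot: [0.562, 0.827, 0.0, 0.0]
ft_force: [-0.5, 0.1, -3.4]
grip_width: 0.0092
grasp_force: 58.9
```

>>> {"api": "drive_tool", "payload": {
  "increments": [
    [[0, 0, -0.5], [0, 0, 0], 0],
    [[0, 0, 0], [0, 0, 0], 0]
  ]
}}

```text
clock: 15.52
eef_pos: [0.5587, 0.287, 0.1267]
tool_rot: [0.562, 0.827, 0.0, 0.0]
ft_force: [-1.1, 0.9, -2.5]
grip_width: 0.0097
grasp_force: 59.1
```

>>> {"api": "drive_tool", "payload": {
  "increments": [
    [[0, 0, -0.5], [0, 0, 0], 0],
    [[0, 0, 0], [0, 0, 0], 0],
    [[0, 0, 0], [0, 0, 0], 0]
  ]
}}

```text
clock: 15.77
eef_pos: [0.5587, 0.2871, 0.1265]
tool_rot: [0.562, 0.827, 0.001, 0.0]
ft_force: [-2.2, 1.0, 0.4]
grip_width: 0.0093
grasp_force: 59.5
```

>>> {"api": "drive_tool", "payload": {
  "increments": [
    [[0, 0, 0], [0, 0, 0], 0.15],
    [[0, 0, 0], [0, 0, 0], 0.2],
    [[0, 0, 0], [0, 0, 0], 0.3],
    [[0, 0, 0], [0, 0, 0], 0.4],
    [[0, 0, 0], [0, 0, 0], 0.4],
    [[0, 0, 0], [0, 0, 0], 0.4]
  ]
}}

```text
clock: 16.27
eef_pos: [0.5588, 0.2865, 0.1257]
tool_rot: [0.562, 0.827, -0.0, 0.0]
ft_force: [1.2, 0.4, -0.2]
grip_width: 0.0339
grasp_force: 0.0
```

Released. I'll retreat straight up, move clear toward the base and check.

>>> {"api": "drive_tool", "payload": {
  "increments": [
    [[0, 0, 10], [0, 0, 0], 0.4],
    [[0, 0, 20], [0, 0, 0], 0.4],
    [[0, 0, 25], [0, 0, 0], 0.4],
    [[0, 0, 30], [0, 0, 0], 0.4],
    [[0, 0, 30], [0, 0, 0], 0.4],
    [[0, 0, 30], [0, 0, 0], 0.4],
    [[0, 0, 30], [0, 0, 0], 0.4],
    [[0, 0, 15], [0, 0, 0], 0.4]
  ]
}}

```text
clock: 16.93
eef_pos: [0.5594, 0.287, 0.3213]
tool_rot: [0.562, 0.827, 0.003, 0.002]
ft_force: [0.1, 0.5, 0.4]
grip_width: 0.034
grasp_force: 0.0
```

>>> {"api": "drive_tool", "payload": {
  "increments": [
    [[-10, -30, 0], [0, 0, 0], 0.4],
    [[-10, -38, 0], [0, 0, 0], 0.4],
    [[-10, -38, 0], [0, 0, 0], 0.4],
    [[-10, -38, 0], [0, 0, 0], 0.4],
    [[-10, -38, 0], [0, 0, 0], 0.4],
    [[-10, -38, 0], [0, 0, 0], 0.4],
    [[-10, -38, 0], [0, 0, 0], 0.4],
    [[-10, -38, 0], [0, 0, 0], 0.4]
  ]
}}

```text
clock: 17.6
eef_pos: [0.4778, -0.0109, 0.3168]
tool_rot: [0.562, 0.827, 0.0, 0.001]
ft_force: [0.2, 0.0, -0.0]
grip_width: 0.0348
grasp_force: 0.0
```

>>> {"api": "drive_tool", "payload": {
  "increments": [
    [[-10, -38, 0], [0, 0, 0], 0.4],
    [[-10, -38, 0], [0, 0, 0], 0.4],
    [[-10, -38, 0], [0, 0, 0], 0.4],
    [[-10, -20, 0], [0, 0, 0], 0.4],
    [[0, 0, 0], [0, 0, 0], 0.4],
    [[0, 0, 0], [0, 0, 0], 0.4]
  ]
}}

```text
clock: 18.1
eef_pos: [0.4382, -0.1444, 0.3166]
tool_rot: [0.563, 0.826, 0.0, 0.001]
ft_force: [0.3, 0.5, -0.2]
grip_width: 0.0343
grasp_force: 0.0
```

Run:
```python
from h import *
a=camera('scene');b=camera('top')
f=lambda c,x,y,w,h,s:np.clip(cv2.resize(c['image'][y:y+h,x:x+w],(w*s,h*s),interpolation=cv2.INTER_CUBIC)*1.6,0,255).astype(np.uint8)
cv2.imwrite('pics/i.png',np.hstack([f(a,195,190,100,110,4),f(b,185,160,100,110,4)])[...,::-1])
for n in['small_bottle','bench_timer','tape']:
    for c in(a,b): print(n,[d['bbox'] for d in silhouettes(n,c)[:1]])
```

```text
small_bottle [[263.5, 164.0, 277.8, 192.7]]
small_bottle [[302.6, 134.6, 321.9, 156.5]]
bench_timer [[332.9, 251.9, 356.7, 275.0]]
bench_timer [[295.8, 264.0, 318.4, 294.0]]
tape [[191.8, 298.9, 226.4, 336.7]]
tape [[148.4, 227.1, 184.2, 257.0]]
```

View pics/i.png

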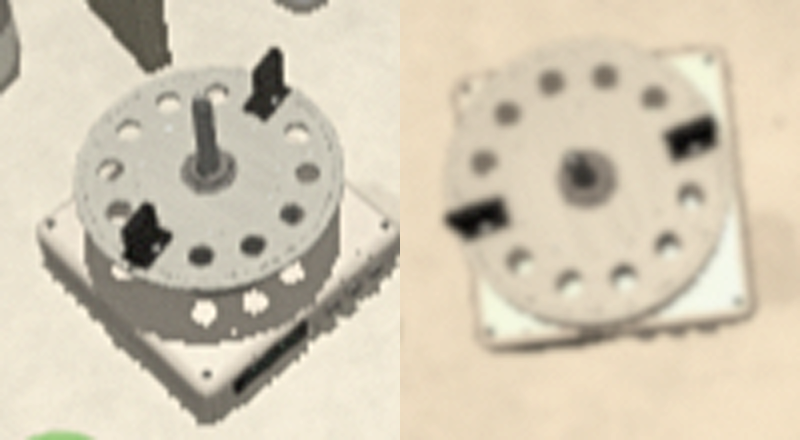

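The carousel is flat on the turntable with the spindle through the hub: scene crop (207,172), top crop (585,178). The bottle, timer and tape are where they were, and the gripper is clear.

```bash
python3 -c "
from workcell import job_done;print(job_done())"
```

```text
the job is handed in; nothing more can be done
None
```

The carousel is on the spindle with a slot over the drive pin, sitting flat on the turntable and released. I handed the job in at about 18 s; the interface gave no verdict back.

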